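# Clamp the external drive in the ratchet holder

### The job

Clamp the loose external drive in the ratchet holder on the desk: pull the toothed rail up by its grip, click by click, to the top notch without forcing it against its end stop, and let go, then slide the drive lengthwise, lying flat, under the jaw until it sits gently against the back stop between the cheeks, and let go of it. Then press the pawl's thumb tab down gently to lift the pawl out of the teeth and let the jaw sink onto the drive by its own weight, and release the tab so that the pawl springs back. Press nothing hard, and leave the mouse and mug where they are.

Things in the scene. Friction and masses are not known exactly. Their poses are not given: they have to be found in the camera images.
- stand: dark steel ratchet holder, fixed to the desk. Origin on the desk; x points into its bay, away from the open front; y to the side of the pawl's tab; z up. Base 8 mm thick: rear plate x 0 to 100, y -60 to 60; front tongue x -90 to 0, only 40 wide, so fingers holding the drive pass beside it. Back plate x 80 to 90, y -32 to 4, up to z 180, with an arm at z 143 to 167 out to y 45. Rail at x 65, y 0 (mm).
- jaw (a point): middle of the front edge of the jaw's underside (x 13, y 0 mm in the stand's frame). The jaw is 40 wide, reaches from here back to the rail, is 12 thick, and rises with the rail: underside 30 mm above the desk at rail value 0.
- rail (a joint): height of the toothed rail with the jaw, m, 0 to 0.0435. Notches at 0, 0.008, 0.016, 0.024, 0.032, 0.040 (top notch, where it hangs when let go); end stop met at 0.0435. It goes up past the sprung pawl (pull 10 to 20 N), the pawl stops it going down. 0.5 kg, damped: with the pawl lifted it sinks at about 60 mm/s. On the seated drive it rests at 0.018.
- rail_grip (a point): centre of the black grip bar on top of the rail: 16 mm in the stand's x, 38 in y, 22 high; 211 mm above the desk at rail value 0, rising with it. The bar's underside is at least 20 mm above the back plate's top.
- pawl (a joint): turn of the sprung pawl, rad: 0 = in the teeth, grows as the tab is pressed down; out of the teeth beyond about 0.18, end stop at 0.22. While the rail hangs on it, it lifts the rail about 3 mm on its way out. Resting on a tooth flank it may read up to 0.08.
- pawl_tab (a point): centre of the top face of the pawl's black thumb tab, 26 mm in the stand's x, 32 in y, 6 thick, 62 mm out (stand's +y) from the pivot and 167 mm above the desk at rest. It goes down about 11 mm until the pawl is out, about 13.5 mm to its hard end stop; takes about 2 to 6 N before that stop.
- drive_center (a point): centre (half-way up) of the loose external drive, a flat aluminium box with black end caps: 140 mm long (its x), 50 wide (y), 40 high (z), about 0.35 kg. Either end may go in first.
- mouse: computer mouse, 118 x 62 x 36 mm, origin centre of underside; leave alone
- mug: white mug, 76 mm diameter, 90 high, origin centre of underside; leave alone
- end_stop: small fixed steel bar across the front of the rail, 176 mm above the desk, against which a lug on the rail comes at rail value 0.0435, just past the top notch. Hard: pull no more than gently against it. Origin at the bar's centre.
- back_stop: fixed steel back stop of the bay; origin in the middle of its front face, at x 45, y 0, z 18 mm in the stand's frame; the face is 60 wide, up to z 28. Before it two low cheeks, x 5 to 45, 58 mm apart, up to z 20. The seated drive has its end on this face and its centre at x -25, y 0, z 28 mm in the stand's frame.
Mind the look-alikes: they are no part of the job. There is more than one size of the part that bears drive_center; the job needs the middle-sized.

How it is judged:
On the way, in this order (a step that is already met when the one before it is completed fails the run):
1. the rail hangs on its top notch (above 0.037 m), let go (value of joint rail between 0.037 and 0.0425 m and value of joint pawl below 0.1 rad and contact force between the fingers and rail below 0.3 N), for 0.2 s.
2. the drive sits flat under the raised jaw, against the back stop (within 3 mm), and is let go (x of drive_center in the frame of stand between -0.028 and -0.02 m and y of drive_center in the frame of stand between -0.006 and 0.006 m and z of drive_center in the frame of stand between 0.025 and 0.031 m and angle between the x axis of drive_center and the x axis of stand, either way round below 0.1 rad and value of joint rail above 0.037 m and contact force between the fingers and drive below 0.3 N), for 0.2 s.
3. the pawl is lifted out of the teeth and the jaw sinks (value of joint pawl above 0.15 rad and value of joint rail below 0.032 m), for 0.05 s.
At the end, for the whole second after the job is handed in: The jaw rests with its weight on the drive (more than 1 N, rail at 0.015 to 0.0205 m), the pawl has sprung back (below 0.11 rad), the drive lies flat and at rest in the bay, within 3 mm of the back stop, 6 mm of the middle and 0.1 rad of straight (value of joint rail between 0.015 and 0.0205 m and contact force between rail and drive above 1 N and value of joint pawl below 0.11 rad and x of drive_center in the frame of stand above -0.028 m and y of drive_center in the frame of stand between -0.006 and 0.006 m and angle between the x axis of drive_center and the x axis of stand, either way round below 0.1 rad and angle between drive_center's own z axis and vertical below 0.06 rad and linear speed of drive below 0.01 m/s); the robot touches nothing.
It fails at once if the rail is forced against its end stop with more than 35 N (contact force between rail and end_stop above 35 N).
It fails at once if the thumb tab is pressed with more than 30 N (contact force between the fingers and pawl above 30 N).
It fails at once if the drive is pushed against the back stop with more than 30 N (contact force between drive and back_stop above 30 N).
It fails at once if the jaw is pressed or dropped on the drive with more than 30 N (contact force between rail and drive above 30 N).
It fails at once if the mouse or mug is moved by more than 15 mm (distance of any of mouse, mug from where it was at the start of the episode above 0.015 m).
It also fails if it takes over 72 s, if anything falls off the work surface, if the arm or the gripper's body presses on something with over 40 N, if the wrist force passes 120 N, or if a joint passes its speed limit or range.

### The arm

A 6-joint arm with a two-finger parallel gripper is mounted at the origin on the work surface. World frame = base frame: x ahead of the robot, y to its left, z up, the work surface at z = 0. Lengths are in m, angles in rad, forces in N, time in s.
With the tool pointing down it reaches from about 0.35 to 0.975 m from the base axis. Payload 4.9 kg.
Tool frame: the origin (TCP) lies on the centre line of the jaws, within the pads' length; the fingertips stand manip.tcp_to_tips ahead of it and the grasp point (between the pads) is the TCP (manip.tcp_to_tips is the distance from the TCP to the fingertips, in m); y points along the fingers, z is the direction in which the jaws open and shut, and the axes are right-handed (so a half turn about y gives the same grasp; the last joint's range is limited). The gripper opens to 85 mm and grips with 20 to 120 N. Pads are 22 mm wide; open, the fingers measure 114 mm over their backs; the gripper's body (76 mm by 85 mm) begins 54 mm behind the grasp point. The pads swing forward as they close: fully open they stand 13 mm farther back than shut.
Start: joints at [1.015, 0.053, 1.613, -0, 1.476, -0.119], TCP at [0.264, 0.566, 0.25] pointing down, gripper open.
Joint ranges: [-3.01, 3.01], [-1.01, 2.22], [0.06, 2.58], [-1.02, 4.17], [0.09, 2.62], [-3.14, 3.14]. Speed limits (rad/s): [2.57, 2.57, 3.14, 3.14, 3.14, 3.14].

### API

Orientations are given as a unit quaternion [w, x, y, z].
In Python, from plant import manip gives the robot as it stands.
- The arm moves only by the tool apply_moves, never from a script. Its argument "moves" is a list of rows, each a list of 7 numbers: the gripper's target within -1 to 1 (shut at 1, half-way at 0, fully open at -1), then the shift along the tool's x, y, z in mm, then the turn, a rotation vector about the tool's x, y, z in degrees. A call has 1 to 20 rows; each row shifts and turns the commanded pose from where the row before left it, along the tool's axes as they then stand; what a row does not reach is not made up. A row lasts 1/10 s, in which the tool goes at most 50 mm and 8.59 degrees, less where a joint would pass 70% of its speed; a pose out of reach is approached as far as the arm can. A call with a gripper value outside its range is refused whole. The fingers move at their own pace and stop on an object; the grip force is fixed at half the most. Time passes only in rows, so rows that do not move let the fingers close. It gives the time, the measured TCP pose, the force and the opening at its end, in the units of the state.
- manip.state(): the state, without advancing time (a new reading comes with each control period).
- manip.grab_frame(name): name is "scene" or "top" or "wrist"; returns the picture (384x512x3 uint8, blue, green, red); there is no depth.
- manip.calibration(name): a dict with "mtx" (3x3 intrinsics, pixels), "T" (4x4, takes a point from camera to world coordinates); the wrist camera has in their place "T_tool_cam" (4x4, takes a point from camera to tool coordinates, whose origin is the TCP and whose axes are the tool frame's). Camera axes: x right, y down, z forward; pixel columns grow to the right and rows downward; lengths in m; the calibration is good to about 2 mm. A picture is of the moment at which its call begins: read the wrist's pose just before it. calibration takes no time and is no camera call.
- manip.job_done(): hands the job in, once; it reports no verdict.
The state is a dict: "time": time; "joint_pos": joint angles; "joint_vel": joint speeds; "joint_efforts": joint torques, N m; "tool_pos": TCP position; "tool_rot": TCP orientation; "contact_force": force on the tool from outside, world axes, zero at the start; "ft_torque": the same for the moment, N m; "gripper_width": opening from 0.0 (shut) to 1.0 (fully open).
Only numpy, scipy, OpenCV 4.12 (cv2) and the standard library are available. Lean on these libraries where they do the work, as an engineer would, in place of code of your own. Each camera call takes 0.05 s, during which the arm holds its last target. There are 200 camera calls.

## Working session

There is one attempt and no reset: what is moved stays moved. The work goes in short steps, Python scripts to look and compute and a tool call to move; the robot and the scene stay as the last step left them, time stands still between calls to the robot, and variables do not carry over. Pictures are saved under pics/ and viewed, about 8 in all and at most 12, crops included, and the job is handed in when it is done.

Besides the shell and the picture viewer there is one more tool, called as a command line: name --pt "numbers of a row" for each row, then --argument value for the rest. apply_moves: Moves the arm, as the interface text tells. Its arguments: {"type":"object","properties":{"moves":{"type":"array","items":{"type":"array","items":{"type":"number"}}}},"required":["moves"]}

```bash
mkdir -p pics; ls; python3 - <<'E'
from plant import manip
import cv2,numpy as np
a=manip.grab_frame("scene");b=manip.grab_frame("top")
cv2.imwrite("pics/s0.png",a);cv2.imwrite("pics/t0.png",b)
np.set_printoptions(precision=4,suppress=True)
for n in("scene","top","wrist"):print(n,manip.calibration(n))
print(manip.state(),manip.tcp_to_tips)
E
```

```text
pics
scene {'mtx': array([[376.2717,   0.    , 255.533 ],
       [  0.    , 376.2717, 187.4581],
       [  0.    ,   0.    ,   1.    ]]), 'T': array([[ 0.1172,  0.7033, -0.7012,  1.2596],
       [ 0.9931, -0.079 ,  0.0867, -0.1321],
       [ 0.0055, -0.7065, -0.7077,  0.9496],
       [ 0.    ,  0.    ,  0.    ,  1.    ]])}
top {'mtx': array([[498.1439,   0.    , 261.7504],
       [  0.    , 498.1439, 189.8392],
       [  0.    ,   0.    ,   1.    ]]), 'T': array([[-0.0035, -0.979 ,  0.2038,  0.211 ],
       [-1.    ,  0.0024, -0.0058, -0.0543],
       [ 0.0052, -0.2038, -0.979 ,  1.3749],
       [ 0.    ,  0.    ,  0.    ,  1.    ]])}
wrist {'mtx': array([[264.9239,   0.    , 254.5325],
       [  0.    , 264.9239, 190.8025],
       [  0.    ,   0.    ,   1.    ]]), 'T_tool_cam': array([[ 0.0002,  0.9454,  0.3259, -0.0842],
       [-0.0024, -0.3259,  0.9454, -0.123 ],
       [ 1.    , -0.0009,  0.0022,  0.0004],
       [ 0.    ,  0.    ,  0.    ,  1.    ]])}
{'time': 0.1, 'joint_pos': array([ 1.015 ,  0.0533,  1.6142,  0.    ,  1.476 , -0.119 ]), 'joint_vel': array([ 0.0005, -0.0004, -0.0026, -0.0013,  0.0008,  0.0004]), 'joint_efforts': array([ -0.0002, -39.4905, -37.1363,  -0.0002,   0.0039,  -0.    ]), 'tool_pos': array([0.2641, 0.5659, 0.2492]), 'tool_rot': array([-0.6897,  0.6909, -0.1534,  0.153 ]), 'contact_force': array([-0.1111, -0.2789,  0.8169]), 'ft_torque': array([-0.0114,  0.0021,  0.0042]), 'gripper_width': 1.0033385941257162} 0.019
```

View pics/s0.png

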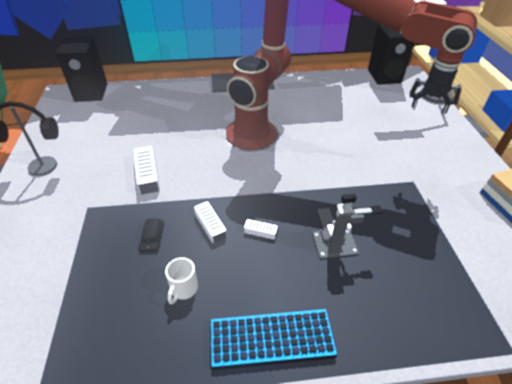

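View pics/t0.png

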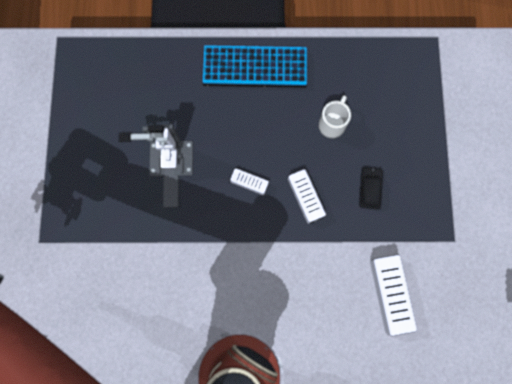

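Scene: three white boxes at top-view pixels (250,181) small, (307,195) middle and (394,295) large. The stand is near (170,155), its tongue toward the robot and its tab arm to image left (+y world). The mug is at (335,117).

```bash
cat > h.py <<'E'
import numpy as np,cv2
from plant import manip
np.set_printoptions(precision=4,suppress=True)
def px2w(name,uv,z):
    c=manip.calibration(name);T=c["T"]
    d=T[:3,:3]@np.linalg.solve(c["mtx"],[uv[0],uv[1],1.]);o=T[:3,3]
    return o+d*(z-o[2])/d[2]
def w2px(name,p):
    c=manip.calibration(name);T=c["T"]
    q=c["mtx"]@(T[:3,:3].T@(np.asarray(p)-T[:3,3]));return q[:2]/q[2]
E
python3 - <<'E'
from h import *
b=cv2.imread("pics/t0.png")
c=cv2.resize(b[115:230,105:340],None,fx=3.4,fy=3.4,interpolation=cv2.INTER_CUBIC)
cv2.imwrite("pics/t0c.png",c)
m=(b.min(2)>140).astype(np.uint8)
m[:, :225]=0;m[:,330:]=0;m[:165]=0;m[225:]=0
n,l,s,ce=cv2.connectedComponentsWithStats(m)
for i in range(1,n):
    if s[i,4]<60: continue
    pts=np.argwhere(l==i)[:,::-1].astype(np.float32)
    r=cv2.minAreaRect(pts);box=cv2.boxPoints(r)
    w=np.array([px2w("top",p,.04)[:2] for p in box])
    print(s[i],r,w.mean(0),[np.linalg.norm(w[k]-w[k-1]) for k in range(2)]);print(w)
E
```

```text
[231 169  38  25 530] ((248.85984802246094, 180.85821533203125), (36.8043327331543, 14.494996070861816), 21.370620727539062) [ 0.5144 -0.0267] [np.float64(0.10129490502901903), np.float64(0.04075420161665275)]
[[ 0.5143  0.0275]
 [ 0.5525  0.0133]
 [ 0.5142 -0.0812]
 [ 0.4765 -0.0665]]
[288 170  38  52 998] ((306.30133056640625, 195.36300659179688), (51.559844970703125, 19.614259719848633), 65.55604553222656) [ 0.4739 -0.1836] [np.float64(0.14185872502512495), np.float64(0.05472149958117625)]
[[ 0.5279 -0.131 ]
 [ 0.5508 -0.1807]
 [ 0.4195 -0.2358]
 [ 0.3975 -0.1869]]
```

View pics/t0c.png

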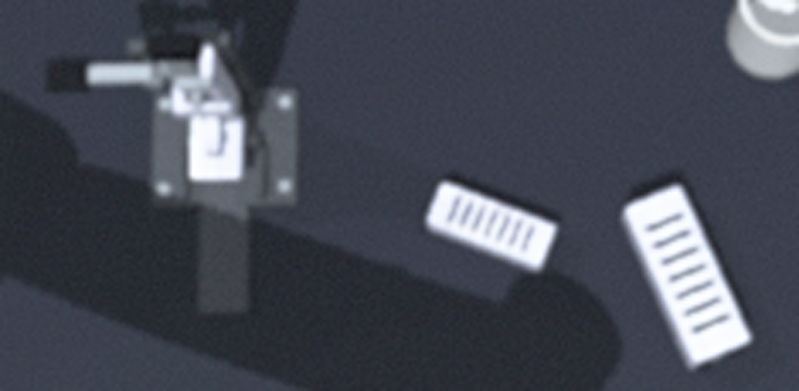

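Close-up: plate corners (297,90), (297,205), (152,205) and tongue end (199,313)-(248,313) in the crop. The middle-sized drive measures about 142 x 55 mm, as expected.

```bash
python3 - <<'E'
from h import *
crop=np.array([[297,90],[297,205],[152,205],[199,313],[248,313]])/3.4+[105,115]-0.35
w=np.array([px2w("top",p,.008)[:2] for p in crop])
s=np.array([[100,-60],[0,-60],[0,60],[-90,20],[-90,-20]])/1000
print(w)
sc,wc=s-s.mean(0),w-w.mean(0)
a=np.arctan2((sc[:,0]*wc[:,1]-sc[:,1]*wc[:,0]).sum(),(sc*wc).sum())
R=np.array([[np.cos(a),-np.sin(a)],[np.sin(a),np.cos(a)]])
t=w.mean(0)-R@s.mean(0)
print("yaw",np.degrees(a),"t",t,"res mm",(w-(s@R.T+t))*1000)
g=np.r_[R@[.065,0]+t,.222]
tb=np.r_[R@[.06,.0],.167]
print("grip",g,"px top",(w2px("top",g)-[105,115])*3.4,w2px("scene",g))
E
```

```text
[[0.6384 0.1366]
 [0.539  0.1341]
 [0.5393 0.2541]
 [0.4484 0.2119]
 [0.4483 0.1719]]
yaw 0.9319526487390227 t [0.5385 0.194 ] res mm [[-1.0395  0.9653]
 [-0.4528  0.1077]
 [ 1.7742  0.1763]
 [ 0.2371 -0.6043]
 [-0.519  -0.645 ]]
grip [0.6035 0.195  0.222 ] px top [172.9007  46.0183] [347.0209 197.4844]
```

```bash
cat >> h.py <<'E'
from scipy.spatial.transform import Rotation as Ro
def tool():
    s=manip.state();q=s["tool_rot"];return s,Ro.from_quat(np.r_[q[1:],q[0]]).as_matrix(),s["tool_pos"]
def plan(p,yaw):
    "target TCP pos, tool x heading yaw deg (tool down): print shift in current tool axes mm and turn deg"
    s,R,t=tool()
    y=np.radians(yaw);Rt=np.array([[np.cos(y),0,-np.sin(y)],[np.sin(y),0,np.cos(y)],[0,-1,0]])
    Rt[:,2]=np.cross(Rt[:,0],Rt[:,1])
    print("shift mm",R.T@(np.array(p)-t)*1000,"rotvec deg",np.degrees(Ro.from_matrix(R.T@Rt).as_rotvec()),"shift in target axes",Rt.T@(np.array(p)-t)*1000)
E
python3 - <<'E'
from h import *
s,R,t=tool();print(R)
tab=px2w("top",np.array([68,75])/3.4+[105,115],.167);print("tab",tab)
plan([.50,.20,.38],0.93)
plan([.50,.20,.38],180.93)
E
```

```text
[[ 0.9061 -0.001   0.423 ]
 [-0.423  -0.0016  0.9061]
 [-0.0002 -1.     -0.0019]]
tab [0.5997 0.284  0.167 ]
shift mm [ 368.4971 -130.4664 -231.9609] rotvec deg [  0.1016 -25.9565  -0.0377] shift in target axes [ 229.9336 -130.8091 -369.6443]
shift mm [ 368.4971 -130.4664 -231.9609] rotvec deg [  0.0515 154.0435   0.139 ] shift in target axes [-229.9336 -130.8091  369.6443]
```

apply_moves --pt "-1 0 -33 0 0 -6.5 0" --pt "-1 0 -33 0 0 -6.5 0" --pt "-1 0 -33 0 0 -6.5 0" --pt "-1 0 -32 0 0 -6.5 0" --pt "-1 23 0 -37 0 0 0" --pt "-1 23 0 -37 0 0 0" --pt "-1 23 0 -37 0 0 0" --pt "-1 23 0 -37 0 0 0" --pt "-1 23 0 -37 0 0 0" --pt "-1 23 0 -37 0 0 0" --pt "-1 23 0 -37 0 0 0" --pt "-1 23 0 -37 0 0 0" --pt "-1 23 0 -37 0 0 0" --pt "-1 23 0 -37 0 0 0" --pt "-1 0 0 0 0 0 0"

```text
time: 1.6
tool_pos: [0.5024, 0.1964, 0.3802]
tool_rot: [-0.706, 0.708, 0.003, -0.004]
contact_force: [0.0, 1.3, -0.4]
gripper_width: 0.997
```

```bash
python3 - <<'E'
from h import *
s,R,t=tool();a=manip.grab_frame("wrist");np.savez("w1.npz",R=R,t=t);print(t,R[:,0])
cv2.imwrite("pics/w1.png",cv2.resize(a,(800,600),interpolation=cv2.INTER_CUBIC))
E
```

```text
[0.5024 0.1964 0.3802] [ 0.9999  0.0106 -0.0011]
```

View pics/w1.png

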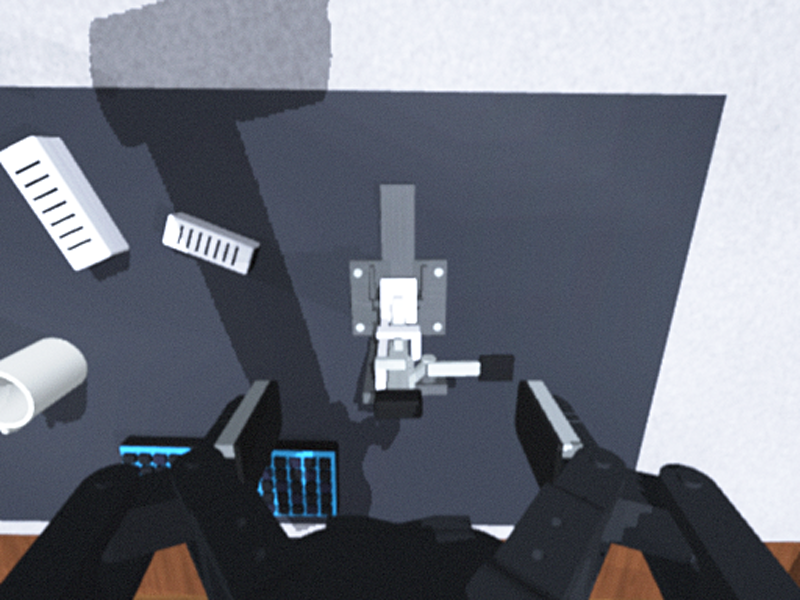

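Wrist view: grip bar spans (376-422, 392-416), tab (481-513, 355-380), plate (350-447, 261-334), tongue end row 184. Checking these against the projected model.

```bash
cat >> h.py <<'E'
def ww2px(R,t,p):
    c=manip.calibration("wrist");T=c["T_tool_cam"]
    q=R.T@(np.asarray(p)-t);q=T[:3,:3].T@(q-T[:3,3]);q=c["mtx"]@q;return q[:2]/q[2]
def wpx2w(R,t,uv,z):
    c=manip.calibration("wrist");T=c["T_tool_cam"]
    d=R@T[:3,:3]@np.linalg.solve(c["mtx"],[uv[0],uv[1],1.]);o=R@T[:3,3]+t
    return o+d*(z-o[2])/d[2]
A=np.radians(0.93);RS=np.array([[np.cos(A),-np.sin(A)],[np.sin(A),np.cos(A)]]);TS=np.array([.5385,.194])
def st(x,y,z):return np.r_[RS@[x/1e3,y/1e3]+TS,z/1e3]
E
python3 - <<'E'
from h import *
d=np.load("w1.npz");R,t=d["R"],d["t"]
P=lambda p:ww2px(R,t,p)/.64
for n,p in dict(pl1=(0,60,8),pl2=(0,-60,8),to1=(-90,20,8),to2=(-90,-20,8),pr=(100,60,8),grFt_top_r=(57,19,222),grBk_top_r=(73,19,222),grBk_top_l=(73,-19,222),grFb_l=(57,-19,200),jawF_r=(13,20,42),jawF_l=(13,-20,42)).items():print(n,P(st(*p)))
for uv in [(497,357),(497,380),(481,368),(513,368)]:
  print("tab",uv,wpx2w(R,t,np.array(uv)*.64,.167), RS.T@(wpx2w(R,t,np.array(uv)*.64,.167)[:2]-TS))
c=np.array([[447,261],[350,261],[415,184],[380,184]])*.64
for u in c:print(wpx2w(R,t,u,.008))
E
```

```text
pl1 [443.6723 258.6491]
pl2 [345.7697 259.2131]
to1 [411.3967 182.7431]
to2 [376.7606 182.952 ]
pr [441.342  333.5226]
grFt_top_r [417.8633 394.6708]
grBk_top_r [417.6603 412.1837]
grBk_top_l [369.8254 412.4334]
grFb_l [370.9637 380.4671]
jawF_r [411.8845 276.7271]
jawF_l [377.3507 276.9238]
tab (497, 357) [0.5898 0.2879 0.167 ] [0.0529 0.093 ]
tab (497, 380) [0.6134 0.29   0.167 ] [0.0765 0.0947]
tab (481, 368) [0.6011 0.2743 0.167 ] [0.0639 0.0792]
tab (513, 368) [0.6008 0.3035 0.167 ] [0.0641 0.1084]
[0.5404 0.2582 0.008 ]
[0.5417 0.1391 0.008 ]
[0.4495 0.2167 0.008 ]
[0.45   0.1763 0.008 ]
```

```bash
sed -i 's/\[.5385,.194\]/[.5400,.1975]/' h.py; python3 - <<'E'
from h import *
plan(st(65,0,262),0.93)
E
```

```text
shift mm [103.8119 118.2242  -1.1266] rotvec deg [ 0.0134 -0.197  -0.0956] shift in target axes [103.6099 118.3969  -1.5108]
```

apply_moves --pt "-1 35 20 0 0 0 0" --pt "-1 35 20 0 0 0 0" --pt "-1 34 20 0 0 0 0" --pt "-1 0 30 -1 0 0 0" --pt "-1 0 28 0 0 0 0" --pt "-1 0 0 0 0 0 0" --pt "-1 0 0 0 0 0 0"

```text
time: 2.35
tool_pos: [0.6039, 0.2021, 0.2632]
tool_rot: [0.707, -0.707, -0.006, 0.007]
contact_force: [0.3, -0.1, 1.4]
gripper_width: 1.0
```

```bash
python3 - <<'E'
from h import *
s,R,t=tool();a=manip.grab_frame("wrist");np.savez("w2.npz",R=R,t=t);print(t,s["contact_force"])
cv2.imwrite("pics/w2.png",cv2.resize(a,(800,600),interpolation=cv2.INTER_CUBIC))
for p in [(57,19,222),(73,19,222),(73,-19,222),(57,-19,222)]:print(ww2px(R,t,st(*p))/.64)
E
```

```text
[0.6039 0.2021 0.2632] [ 0.3177 -0.0668  1.4439]
[431.4441 342.0963]
[430.4255 374.6037]
[345.6396 374.5491]
[344.2083 342.021 ]
```

View pics/w2.png

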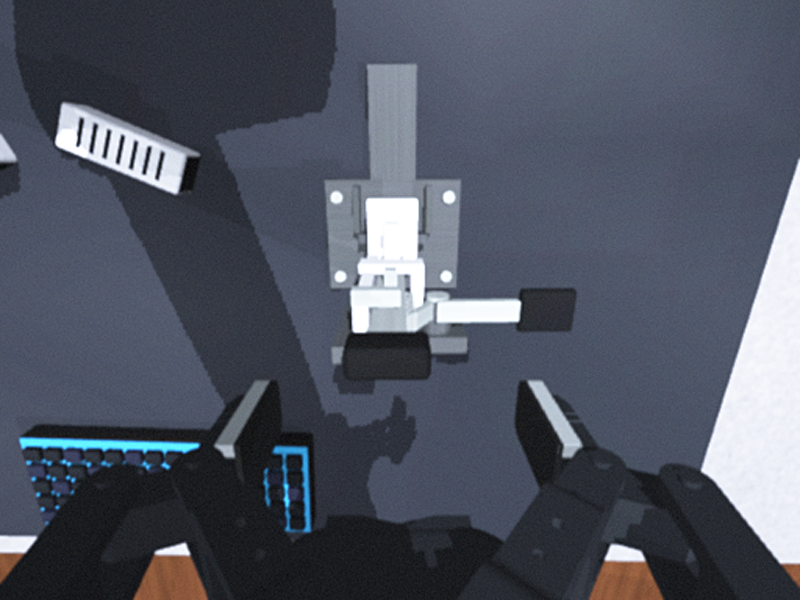

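The grip bar lies at (344-430, 342-378), matching the prediction within 2 mm, so the rail is near 0. The tab is centred near (548,310). I'll shift 4 mm sideways, descend and grip.

apply_moves --pt "-1 2 10 -4 0 0 0" --pt "-1 0 20 0 0 0 0" --pt "-1 0 20 0 0 0 0" --pt "-1 0 3 0 0 0 0" --pt "-1 0 0 0 0 0 0"

```text
time: 2.9
tool_pos: [0.6067, 0.197, 0.2105]
tool_rot: [-0.707, 0.707, 0.006, -0.006]
contact_force: [-0.1, 0.2, -0.4]
gripper_width: 1.001
```

apply_moves --pt "0.2 0 0 0 0 0 0" --pt "0.5 0 0 0 0 0 0" --pt "1 0 0 0 0 0 0" --pt "1 0 0 0 0 0 0" --pt "1 0 0 0 0 0 0" --pt "1 0 0 0 0 0 0"

```text
time: 3.5
tool_pos: [0.6072, 0.1972, 0.2114]
tool_rot: [0.707, -0.707, -0.007, 0.005]
contact_force: [-0.3, -0.2, 4.2]
gripper_width: 0.441
```

apply_moves --pt "1 0 -2 0 0 0 0" --pt "1 0 -2 0 0 0 0" --pt "1 0 -2 0 0 0 0" --pt "1 0 -2 0 0 0 0" --pt "1 0 -1 0 0 0 0" --pt "1 0 0 0 0 0 0"

```text
time: 4.1
tool_pos: [0.6071, 0.1972, 0.2167]
tool_rot: [0.707, -0.707, -0.006, 0.006]
contact_force: [7.7, 2.4, -7.8]
gripper_width: 0.439
```

apply_moves --pt "1 0 -2 0 0 0 0" --pt "1 0 -2 0 0 0 0" --pt "1 0 -2 0 0 0 0" --pt "1 0 -2 0 0 0 0" --pt "1 0 0 0 0 0 0" --pt "1 0 0 0 0 0 0"

```text
time: 4.7
tool_pos: [0.6071, 0.1972, 0.2247]
tool_rot: [0.707, -0.707, -0.006, 0.006]
contact_force: [7.4, 2.3, -8.7]
gripper_width: 0.437
```

apply_moves --pt "1 0 -2 0 0 0 0" --pt "1 0 -2 0 0 0 0" --pt "1 0 -2 0 0 0 0" --pt "1 0 -2 0 0 0 0" --pt "1 0 -2 0 0 0 0" --pt "1 0 -2 0 0 0 0" --pt "1 0 -2 0 0 0 0" --pt "1 0 -2 0 0 0 0" --pt "1 0 -2 0 0 0 0" --pt "1 0 -2 0 0 0 0" --pt "1 0 0 0 0 0 0" --pt "1 0 0 0 0 0 0"

```text
time: 5.9
tool_pos: [0.6071, 0.1972, 0.2452]
tool_rot: [0.707, -0.707, -0.006, 0.006]
contact_force: [5.8, 2.2, -5.6]
gripper_width: 0.439
```

apply_moves --pt "1 0 -1 0 0 0 0" --pt "1 0 -1 0 0 0 0" --pt "1 0 -1 0 0 0 0" --pt "1 0 -1 0 0 0 0" --pt "1 0 -1 0 0 0 0" --pt "1 0 -1 0 0 0 0" --pt "1 0 0 0 0 0 0" --pt "1 0 0 0 0 0 0"

```text
time: 6.7
tool_pos: [0.607, 0.1972, 0.2472]
tool_rot: [0.707, -0.707, -0.006, 0.006]
contact_force: [13.2, 3.2, -18.0]
gripper_width: 0.438
```

apply_moves --pt "1 0 -1 0 0 0 0" --pt "1 0 0 0 0 0 0"

```text
time: 6.9
tool_pos: [0.607, 0.1972, 0.2473]
tool_rot: [0.707, -0.707, -0.005, 0.007]
contact_force: [13.7, 3.5, -20.5]
gripper_width: 0.438
```

```bash
python3 - <<'E'
from h import *
d=np.load("w2.npz");R,t=d["R"],d["t"]
for r in (0,8):
  print(r,[ww2px(R,t,st(*p))/.64 for p in [(13,20,42+r),(13,-20,42+r),(57,19,222+r),(57,-19,222+r),(73,-19,222+r),(0,60,8),(0,-60,8)]])
s,R,t=tool();a=manip.grab_frame("wrist");np.savez("w3.npz",R=R,t=t);print(t,s["contact_force"])
for r in (32,36,40,43.5):
  print(r,[ww2px(R,t,st(*p))/.64 for p in [(13,20,42+r),(13,-20,42+r),(0,60,8)]])
cv2.imwrite("pics/w3.png",cv2.resize(a,(800,600),interpolation=cv2.INTER_CUBIC))
E
```

```text
0 [array([416.644 , 198.3402]), array([367.3906, 198.2497]), array([431.4414, 342.0943]), array([344.2057, 342.0184]), array([345.6368, 374.5467]), array([460.5844, 179.5211]), array([324.1525, 179.2531])]
8 [array([417.1025, 199.3246]), array([366.7154, 199.2324]), array([432.9612, 350.2586]), array([341.9058, 350.1845]), array([343.4651, 383.8565]), array([460.5844, 179.5211]), array([324.1525, 179.2531])]
[0.607  0.1972 0.2473] [ 13.6889   3.4579 -20.5479]
32 [array([426.6275, 200.6826]), array([369.5405, 200.6719]), array([469.1198, 176.8418])]
36 [array([427.0247, 201.277 ]), array([369.1834, 201.2664]), array([469.1198, 176.8418])]
40 [array([427.4324, 201.8873]), array([368.8166, 201.8768]), array([469.1198, 176.8418])]
43.5 [array([427.7983, 202.4349]), array([368.4876, 202.4245]), array([469.1198, 176.8418])]
```

View pics/w3.png

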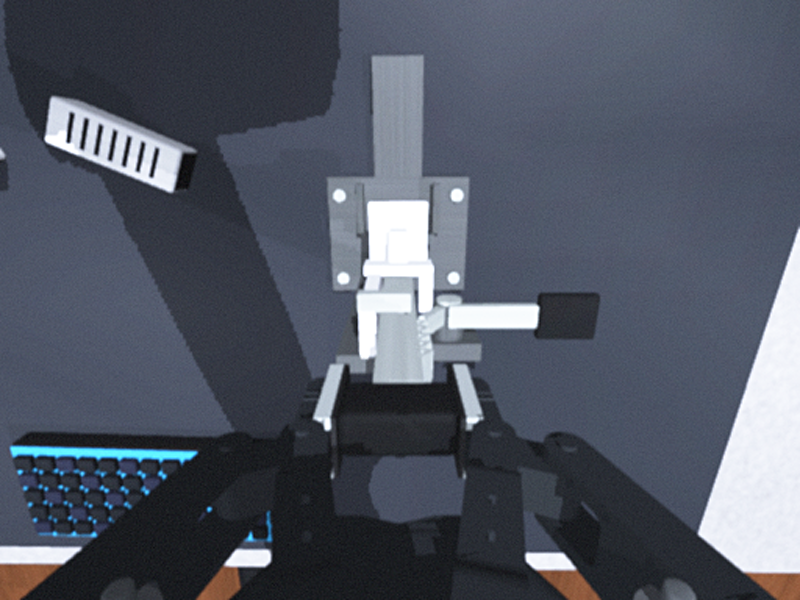

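```bash
python3 - <<'E'
from h import *
def edges(f,rows,lo,hi):
    a=cv2.cvtColor(cv2.imread(f),cv2.COLOR_BGR2GRAY).astype(float)
    p=a[rows[0]:rows[1],lo:hi].mean(0);g=np.gradient(cv2.GaussianBlur(p[None],(0,0),1)[0])
    out=[]
    for i in (g.argmax(),g.argmin()):
        w=slice(max(i-3,0),i+4);out.append(lo+(np.arange(lo,hi)[w]-lo)@abs(g[w])/abs(g[w]).sum())
    return out
for f,r,pr in(("w2",(203,215),(183,190)),("w3",(208,220),(181,186))):
    d=np.load(f+".npz");R,t=d["R"],d["t"]
    e=edges(f"pics/{f}.png",r,355,440);q=edges(f"pics/{f}.png",pr,310,490)
    print(f,e,e[1]-e[0],q,q[1]-q[0])
    # model widths at the rows
    for rail in np.arange(0,45,4):
        P=lambda *p:ww2px(R,t,st(*p))/.64
        k=18 if f=="w2" else 19
        pw=P(4,60,8)[0]-P(4,-60,8)[0]
        print(rail,P(k,20,42+rail)[0]-P(k,-20,42+rail)[0],pw,P(k,0,42+rail)[1])
E
```

```text
w2 [np.float64(365.6303116060578), np.float64(418.4255828020466)] 52.795271195988846 [np.float64(324.37170875951136), np.float64(460.17945483322956)] 135.8077460737182
0 49.01599462443727 135.94555153393736 204.56894184728137
4 49.570979304985485 135.94555153393736 205.1238070136633
8 50.138675565604274 135.94555153393736 205.691380611754
12 50.7195251920121 135.94555153393736 206.2721043033917
16 51.31399068198158 135.94555153393736 206.86644045597444
20 51.922556473527436 135.94555153393736 207.47487337022193
24 52.54573026153952 135.94555153393736 208.09791059634793
28 53.1840444103795 135.94555153393736 208.73608434616125
32 53.83805747070551 135.94555153393736 209.38995300935156
36 54.50835580960313 135.94555153393736 210.06010278304075
40 55.1955553640272 135.94555153393736 210.7471494245944
44 55.90030352857315 135.94555153393736 211.45174013871002
w3 [np.float64(366.94325508698876), np.float64(428.05375386823073)] 61.11049878124197 [np.float64(327.18465344104106), np.float64(468.60379617100386)] 141.4191427299628
0 51.380930211656676 142.1170257313825 204.33103005204617
4 51.991150343428615 142.1170257313825 204.90874529908154
8 52.61603911461253 142.1170257313825 205.50034794616278
12 53.25613187282465 142.1170257313825 206.106344833236
16 53.91199033727696 142.1170257313825 206.72726776775846
20 54.5842042428784 142.1170257313825 207.36367508127853
24 55.27339310888857 142.1170257313825 208.01615330393818
28 55.98020814327248 142.1170257313825 208.68531896745395
32 56.70533429506031 142.1170257313825 209.37182054822654
36 57.44949246831095 142.1170257313825 210.07634056345066
40 58.21344191271663 142.1170257313825 210.79959783446856
44 58.99798280751975 142.1170257313825 211.54234993314378
```

```bash
python3 - <<'E'
from h import *
d=np.load("w3.npz");R,t=d["R"],d["t"]
for rail in (32,36,40,44):
  for dx in(0,2):
    P=lambda *p:(ww2px(R,t,st(*p))/.64).round(1)
    print(rail,dx,"fb",P(57+dx,19,200+rail),P(57+dx,-19,200+rail),"ft",P(57+dx,19,222+rail),P(57+dx,-19,222+rail),"bt",P(73+dx,19,222+rail),P(73+dx,-19,222+rail))
a=cv2.imread("pics/w3.png")[370:490,330:470]
a=cv2.convertScaleAbs(a,alpha=3);b=cv2.imread("pics/w2.png")[320:395,330:450];b=cv2.convertScaleAbs(b,alpha=3)
A=cv2.resize(a,None,fx=4,fy=4);B=cv2.resize(b,(A.shape[1]//2,int(75/120*A.shape[1]/2)))
o=np.zeros((480,A.shape[1]+B.shape[1],3),np.uint8);o[:,:A.shape[1]]=A;o[:B.shape[0],A.shape[1]:]=B
o=cv2.resize(o,(790,int(480*790/o.shape[1])));print(o.shape,A.shape,B.shape);cv2.imwrite("pics/c3.png",o)
E
```

```text
32 0 fb [450.2 364.2] [348.7 364.2] ft [458.5 396.5] [341.3 396.6] bt [456.2 437.7] [343.4 437.9]
32 2 fb [450.  368.9] [348.9 369. ] ft [458.2 401.8] [341.5 401.9] bt [456.  442.7] [343.6 442.8]
36 0 fb [451.5 369.4] [347.5 369.5] ft [460.3 403.5] [339.7 403.6] bt [457.9 445.6] [341.9 445.7]
36 2 fb [451.3 374.2] [347.7 374.3] ft [460.  408.9] [340. 409.] bt [457.6 450.6] [342.1 450.8]
40 0 fb [453.  374.9] [346.2 375. ] ft [462.2 410.9] [338. 411.] bt [459.7 453.9] [340.3 454.1]
40 2 fb [452.7 379.8] [346.5 379.9] ft [461.9 416.4] [338.3 416.6] bt [459.3 459. ] [340.6 459.2]
44 0 fb [454.4 380.6] [344.9 380.7] ft [464.2 418.7] [336.2 418.9] bt [461.5 462.7] [338.6 462.9]
44 2 fb [454.2 385.7] [345.2 385.8] ft [463.9 424.4] [336.5 424.6] bt [461.2 468. ] [338.9 468.1]
(451, 790, 3) (480, 560, 3) (175, 280, 3)
```

View pics/c3.png

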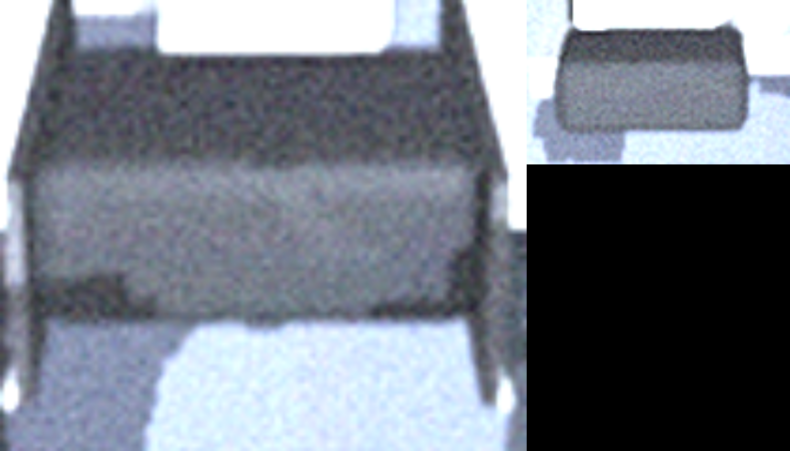

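Measured: at rest the bar matched rail 0 (width 86.8 px, predicted 87.2). Now the rise reads about 36 mm, but it is stalling with a sideways force of 13 N. I'll relieve the side load before pulling further.

apply_moves --pt "1 1 0 0 0 0 0" --pt "1 1 0 0 0 0 0" --pt "1 1 0 0 0 0 0" --pt "1 0 0 0 0 0 0"

```text
time: 7.35
tool_pos: [0.607, 0.1972, 0.2474]
tool_rot: [-0.707, 0.707, 0.002, -0.01]
contact_force: [1.7, 3.8, -26.2]
gripper_width: 0.434
```

apply_moves --pt "1 -1 2 0 0 0 0" --pt "1 -1 2 0 0 0 0" --pt "1 -1 2 0 0 0 0" --pt "1 0 2 0 0 0 0" --pt "1 0 0 0 0 0 0"

```text
time: 7.85
tool_pos: [0.6071, 0.1972, 0.2472]
tool_rot: [0.707, -0.707, -0.007, 0.005]
contact_force: [3.7, 3.5, -12.1]
gripper_width: 0.434
```

apply_moves --pt "1 0 1 0 0 0 0" --pt "1 0 1 0 0 0 0" --pt "1 0 0 0 0 0 0"

```text
time: 8.15
tool_pos: [0.6072, 0.1972, 0.2465]
tool_rot: [0.707, -0.707, -0.007, 0.005]
contact_force: [-0.4, 2.9, -3.6]
gripper_width: 0.436
```

apply_moves --pt "1 0 1 0 0 0 0" --pt "1 0 1 0 0 0 0" --pt "1 0 0 0 0 0 0"

```text
time: 8.45
tool_pos: [0.6072, 0.1972, 0.2433]
tool_rot: [0.707, -0.707, -0.007, 0.005]
contact_force: [0.3, 2.2, -0.7]
gripper_width: 0.434
```

apply_moves --pt "1 0 1 0 0 0 0" --pt "1 0 1 0 0 0 0" --pt "1 0 0 0 0 0 0"

```text
time: 8.75
tool_pos: [0.6072, 0.1972, 0.243]
tool_rot: [0.707, -0.707, -0.007, 0.005]
contact_force: [-3.5, 2.3, 6.5]
gripper_width: 0.435
```

apply_moves --pt "0.2 0 -1 0 0 0 0" --pt "-0.2 0 0 0 0 0 0" --pt "-1 0 0 0 0 0 0" --pt "-1 0 0 0 0 0 0" --pt "-1 0 0 0 0 0 0" --pt "-1 0 -20 0 0 0 0" --pt "-1 0 -30 0 0 0 0" --pt "-1 -35 0 0 0 0 0" --pt "-1 -35 0 0 0 0 0" --pt "-1 -40 0 0 0 0 0" --pt "-1 0 45 0 0 0 0" --pt "-1 0 45 0 0 0 0" --pt "-1 0 40 0 0 0 0" --pt "-1 0 10 0 0 0 0" --pt "-1 0 0 0 0 0 0" --pt "-1 0 0 0 0 0 0"

```text
time: 10.35
tool_pos: [0.4981, 0.1955, 0.1535]
tool_rot: [0.707, -0.707, -0.007, 0.005]
contact_force: [-1.2, 0.0, -0.2]
gripper_width: 0.998
```

```bash
python3 - <<'E'
from h import *
s,R,t=tool();a=manip.grab_frame("wrist");np.savez("w4.npz",R=R,t=t);print(t,s["contact_force"])
for r in (32,40):
  print(r,[(ww2px(R,t,st(*p))/.64).round(1) for p in [(13,20,42+r),(13,-20,42+r),(13,20,30+r),(0,60,8),(0,-60,8),(57,19,222+r),(57,-19,222+r)]])
cv2.imwrite("pics/w4.png",cv2.resize(a,(800,600),interpolation=cv2.INTER_CUBIC))
E
```

```text
[0.4981 0.1955 0.1535] [-1.1891  0.0304 -0.1639]
32 [array([433.4, 411.2]), array([363.5, 411.3]), array([431.7, 399.5]), array([482.2, 341.2]), array([313.8, 341.3]), array([ 498.8, 1139.3]), array([ 305.7, 1140.5])]
40 [array([434.6, 419.7]), array([362.4, 419.8]), array([432.8, 407.2]), array([482.2, 341.2]), array([313.8, 341.3]), array([ 509.2, 1240. ]), array([ 296.4, 1241.5])]
```

View pics/w4.png

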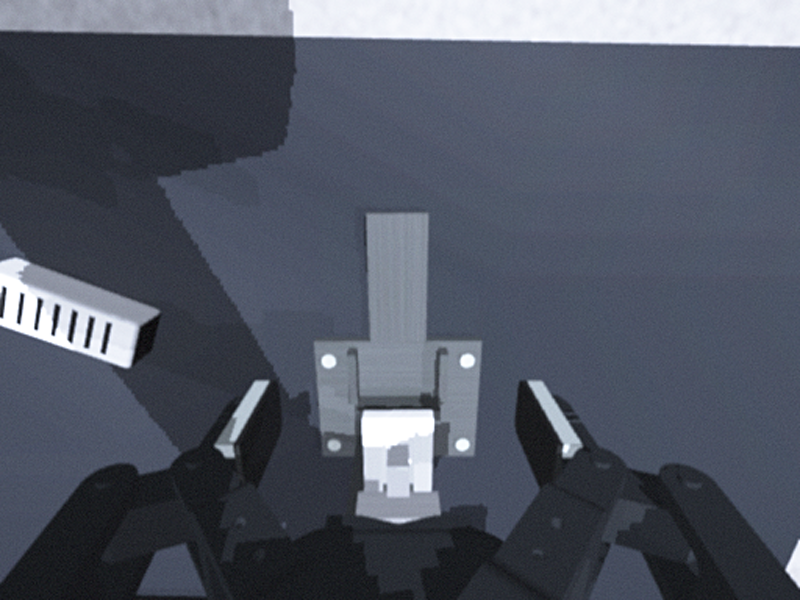

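Here the base edge sits at row 341 (predicted 341.2). The jaw's lower front edge is at row 408 (407.2 predicted for rail 40 mm, 399.5 for 32 mm). So the rail hangs on its top notch: it started one notch up, and the stall was the end stop. Next, the drive.

```bash
python3 - <<'E'
from h import *
plan([.437,-.20,.22],23)
E
```

```text
shift mm [ -67.9794  -66.4158 -394.4243] rotvec deg [ -0.0018 -22.0304   0.2664] shift in target axes [-211.2643  -65.7472 -340.0698]
```

apply_moves --pt "-1 -8 -22 -10 0 0 0" --pt "-1 -8 -22 -40 0 0 0" --pt "-1 -8 -22 -43 0 0 0" --pt "-1 -8 0 -43 0 0 0" --pt "-1 -8 0 -43 0 0 0" --pt "-1 -8 0 -43 0 0 0" --pt "-1 -8 0 -43 0 0 0" --pt "-1 -8 0 -43 0 0 0" --pt "-1 -4 0 -43 0 0 0" --pt "-1 0 0 -43 0 0 0" --pt "-1 0 0 0 0 -7.3 0" --pt "-1 0 0 0 0 -7.3 0" --pt "-1 0 0 0 0 -7.4 0" --pt "-1 0 0 0 0 0 0" --pt "-1 0 0 0 0 0 0"

```text
time: 11.9
tool_pos: [0.4362, -0.2004, 0.2193]
tool_rot: [-0.692, 0.694, 0.141, -0.139]
contact_force: [0.2, 0.2, -0.0]
gripper_width: 0.997
```

```bash
python3 - <<'E'
from h import *
s,R,t=tool();a=manip.grab_frame("wrist");np.savez("w5.npz",R=R,t=t);print(t,R[:,0])
A=cv2.resize(a,(800,600),interpolation=cv2.INTER_CUBIC)
cv2.imwrite("pics/w5.png",A)
m=(a.min(2)>140).astype(np.uint8)
n,l,s,ce=cv2.connectedComponentsWithStats(m)
for i in range(1,n):
    if s[i,4]<800: continue
    r=cv2.minAreaRect(np.argwhere(l==i)[:,::-1].astype(np.float32));w=np.array([wpx2w(R,t,p,.04)[:2] for p in cv2.boxPoints(r)])
    print(s[i],(cv2.boxPoints(r)/.64).round(),w.mean(0),[np.linalg.norm(w[k]-w[k-1]) for k in range(2)])
E
```

```text
[ 0.4362 -0.2004  0.2193] [0.9217 0.3878 0.0019]
[   53     0   459   206 46147] [[ 83.   0.]
 [798.   0.]
 [798. 320.]
 [ 83. 320.]] [ 0.3627 -0.1985] [np.float64(0.22042193454590694), np.float64(0.44213676862905493)]
[ 234  148   43  108 3809] [[366. 231.]
 [431. 231.]
 [431. 398.]
 [366. 398.]] [ 0.473  -0.1839] [np.float64(0.14162970844197673), np.float64(0.04803367778248368)]
```

View pics/w5.png

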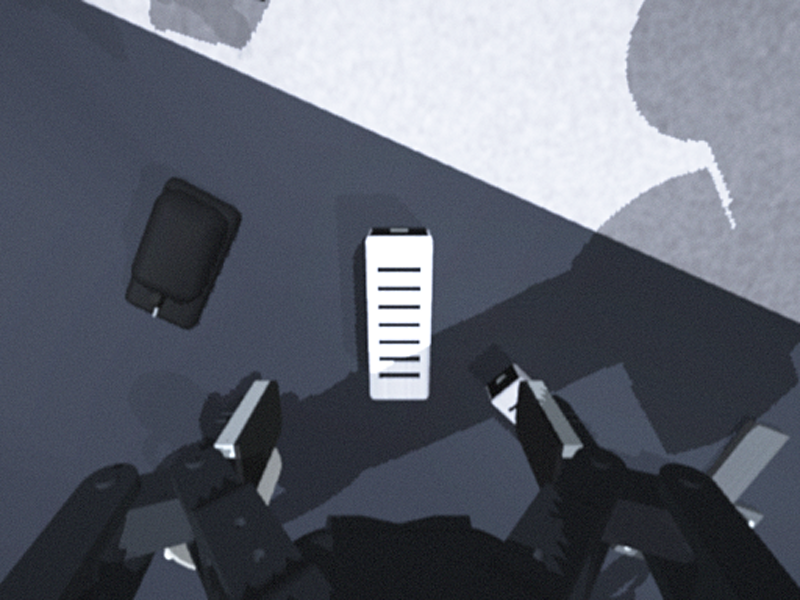

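The drive is centred under the gripper and aligned with it: top face columns 366-431, rows 237-399, axis at column 398. The mouse is clear at (185,250) and the small box's end is at (505,385).

```bash
python3 - <<'E'
from h import *
d=np.load("w5.npz");R,t=d["R"],d["t"]
a=[wpx2w(R,t,np.array(p)*.64,.04) for p in[(399,236),(399,400)]]
print(a,np.linalg.norm(a[0]-a[1]));c=(a[0]+a[1])/2;print("tool frame centre",R.T@(c-t)*1000)
g=c-.025*R[:,0];g[2]=.033;print(c,"shift",R.T@(g-t)*1000)
for y in(-25,25):print(ww2px(R,t,c+R[:,0]*0+R[:,2]*y/1000)/.64)
E
```

```text
[array([ 0.4108, -0.2097,  0.04  ]), array([ 0.5394, -0.1554,  0.04  ])] 0.139598227802072
tool frame centre [ 42.4777 179.4199   1.8669]
[ 0.4751 -0.1826  0.04  ] shift [ 17.4647 186.3731   1.8868]
[367.3612 323.789 ]
[430.6311 323.7359]
```

apply_moves --pt "-1 17 20 1 0 0 0" --pt "-1 0 45 0 0 0 0" --pt "-1 0 45 0 0 0 0" --pt "-1 0 40 0 0 0 0" --pt "-1 0 25 0 0 0 0" --pt "-1 0 11 0 0 0 0" --pt "-1 0 0 0 0 0 0" --pt "0 0 0 0 0 0 0" --pt "0.5 0 0 0 0 0 0" --pt "1 0 0 0 0 0 0" --pt "1 0 0 0 0 0 0" --pt "1 0 0 0 0 0 0"

```text
time: 13.15
tool_pos: [0.4524, -0.1935, 0.0337]
tool_rot: [-0.692, 0.694, 0.142, -0.14]
contact_force: [0.3, -1.1, 5.8]
gripper_width: 0.574
```

apply_moves --pt "1 0 -10 0 0 0 0" --pt "1 0 -20 0 0 0 0" --pt "1 0 -30 0 0 0 0" --pt "1 0 -10 0 0 0 0" --pt "1 0 0 0 0 0 0"

```text
time: 13.65
tool_pos: [0.4516, -0.1929, 0.1031]
tool_rot: [-0.692, 0.694, 0.142, -0.14]
contact_force: [0.2, -1.0, -2.4]
gripper_width: 0.575
```

```bash
python3 - <<'E'
from h import *
print(manip.state()["contact_force"],manip.state()["gripper_width"])
plan(st(-120,0,100),0.93)
E
```

```text
[ 0.1593 -1.0235 -2.3589] 0.5750476259589051
shift mm [122.5153   2.206  369.9859] rotvec deg [ 0.1516 22.0446  0.1577] shift in target axes [-25.2994   3.0872 388.9149]
```

apply_moves --pt "1 0 0 0 0 7.3 0" --pt "1 0 0 0 0 7.3 0" --pt "1 0 0 0 0 7.4 0" --pt "1 -2 0 30 0 0 0" --pt "1 -2 0 30 0 0 0" --pt "1 -2 0 30 0 0 0" --pt "1 -2 0 30 0 0 0" --pt "1 -2 0 30 0 0 0" --pt "1 -2 0 30 0 0 0" --pt "1 -2 0 30 0 0 0" --pt "1 -2 0 30 0 0 0" --pt "1 -2 0 30 0 0 0" --pt "1 -2 0 30 0 0 0" --pt "1 -2 0 30 0 0 0" --pt "1 -2 0 30 0 0 0" --pt "1 -2 0 29 0 0 0" --pt "1 0 0 0 0 0 0" --pt "1 0 0 0 0 0 0"

```text
time: 15.45
tool_pos: [0.4167, 0.1961, 0.0995]
tool_rot: [-0.707, 0.708, 0.005, -0.008]
contact_force: [0.1, -0.5, -3.2]
gripper_width: 0.571
```

```bash
python3 - <<'E'
from h import *
s,R,t=tool();a=manip.grab_frame("wrist");np.savez("w6.npz",R=R,t=t);print(t,R.round(4))
cv2.imwrite("pics/w6.png",cv2.resize(a,(800,600),interpolation=cv2.INTER_CUBIC))
plan(st(-120,0,43.0),0.93)
c=t+R@np.array([.0252,.013,0]);print("drive est",c,RS.T@(c[:2]-TS))
dd=lambda x,y,z:(ww2px(R,t,c+R@np.array([x,z,y])/1e3)/.64).round(1)
print([dd(70,25,-20),dd(70,-25,-20),dd(-70,25,-20),dd(-70,-25,-20)])
print([(ww2px(R,t,st(*p))/.64).round(1) for p in[(0,60,8),(0,-60,8),(13,20,70),(13,-20,70)]])
E
```

```text
[0.4167 0.1961 0.0995] [[ 0.9998 -0.0033 -0.0186]
 [ 0.0186 -0.0013  0.9998]
 [-0.0033 -1.     -0.0012]]
shift mm [ 3.1674 56.7401 -0.0997] rotvec deg [ 0.0629  0.0646 -0.159 ] shift in target axes [ 3.0101 56.7485 -0.1584]
drive est [0.4418 0.1966 0.0864] [-0.0982  0.0007]
[array([457.6, 621.4]), array([334.6, 621.7]), array([479.9, 295. ]), array([310.9, 295.1])]
[array([487. , 491.6]), array([303.2, 491.5]), array([432.9, 602.5]), array([356.1, 602.5])]
```

View pics/w6.png

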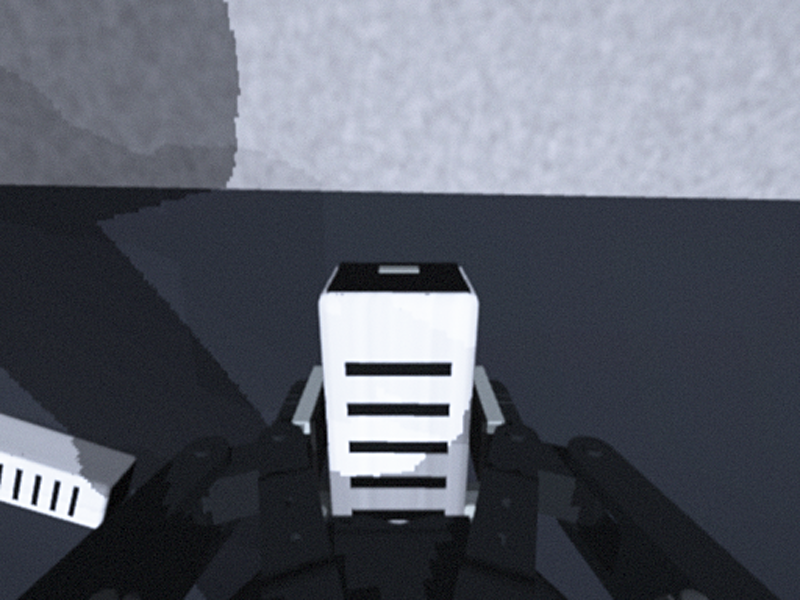

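```bash
python3 - <<'E'
from h import *
from scipy.optimize import least_squares
d=np.load("w6.npz");R,t=d["R"],d["t"]
g=cv2.GaussianBlur(cv2.cvtColor(cv2.imread("pics/w6.png"),cv2.COLOR_BGR2GRAY).astype(float),(1,9),0)
for r in (300,310,330,350,400,440,480):
    e=[]
    p=np.gradient(g[r]);a=300+p[300:345].argmax();b=455+p[455:500].argmin()
    # model: column at that row for plane z=.1064 (est) -> world y half widths
    out=[]
    for z in(.1064,.1014,.0964):
        L,Q=wpx2w(R,t,(a*.64,r*.64),z),wpx2w(R,t,(b*.64,r*.64),z)
        out.append((np.linalg.norm(L-Q)*1e3).round(1))
        cen=R.T@((L+Q)/2-t)*1e3
    print(r,a,b,out,cen.round(1))
E
```

```text
300 318 478 [np.float64(47.6), np.float64(49.7), np.float64(51.7)] [-39.7   3.2   0.8]
310 318 478 [np.float64(48.0), np.float64(50.1), np.float64(52.1)] [-36.2   3.2   0.8]
330 320 476 [np.float64(47.6), np.float64(49.6), np.float64(51.7)] [-29.2   3.2   0.8]
350 321 475 [np.float64(47.8), np.float64(49.9), np.float64(51.9)] [-21.8   3.1   0.8]
400 325 470 [np.float64(47.0), np.float64(49.1), np.float64(51.1)] [-2.4  3.1  0.6]
440 327 469 [np.float64(47.8), np.float64(49.8), np.float64(51.9)] [14.5  3.   0.8]
480 329 466 [np.float64(47.9), np.float64(50.0), np.float64(52.0)] [32.7  3.   0.6]
```

The drive is held level, straight, and 0.7 mm off-centre. I'll lower it over the tongue in small steps until contact.

apply_moves --pt "1 3 15 -1 0 0 0" --pt "1 0 20 0 0 0 0" --pt "1 0 15 0 0 0 0" --pt "1 0 5 0 0 0 0" --pt "1 0 0 0 0 0 0" --pt "1 0 0 0 0 0 0"

```text
time: 16.1
tool_pos: [0.4216, 0.1949, 0.0468]
tool_rot: [0.707, -0.707, -0.006, 0.005]
contact_force: [0.1, 0.8, -3.7]
gripper_width: 0.572
```

apply_moves --pt "1 0 1 0 0 0 0" --pt "1 0 1 0 0 0 0" --pt "1 0 0 0 0 0 0"

```text
time: 16.4
tool_pos: [0.4213, 0.1953, 0.0447]
tool_rot: [0.707, -0.707, -0.006, 0.006]
contact_force: [-0.7, -0.6, -3.9]
gripper_width: 0.574
```

apply_moves --pt "1 0 1 0 0 0 0" --pt "1 0 1 0 0 0 0" --pt "1 0 0 0 0 0 0"

```text
time: 16.7
tool_pos: [0.421, 0.1952, 0.0421]
tool_rot: [-0.707, 0.707, 0.006, -0.006]
contact_force: [-0.1, 0.5, -3.5]
gripper_width: 0.571
```

apply_moves --pt "1 0 1 0 0 0 0" --pt "1 0 0 0 0 0 0"

```text
time: 16.9
tool_pos: [0.4214, 0.1953, 0.0418]
tool_rot: [0.707, -0.707, -0.006, 0.006]
contact_force: [-1.0, -0.1, 0.2]
gripper_width: 0.57
```

apply_moves --pt "1 2 -1 0 0 0 0" --pt "1 4 0 0 0 0 0" --pt "1 5 0 0 0 0 0" --pt "1 5 0 0 0 0 0" --pt "1 5 0 0 0 0 0" --pt "1 5 0 0 0 0 0" --pt "1 5 0 0 0 0 0" --pt "1 5 0 0 0 0 0" --pt "1 5 0 0 0 0 0" --pt "1 5 0 0 0 0 0" --pt "1 4 0 0 0 0 0" --pt "1 4 0 0 0 0 0" --pt "1 3 0 0 0 0 0" --pt "1 3 0 0 0 0 0" --pt "1 0 0 0 0 0 0" --pt "1 0 0 0 0 0 0"

```text
time: 18.5
tool_pos: [0.481, 0.1962, 0.0423]
tool_rot: [-0.707, 0.707, 0.006, -0.006]
contact_force: [-0.7, -0.2, -4.0]
gripper_width: 0.577
```

```bash
python3 - <<'E'
from h import *
s,R,t=tool();print("st",RS.T@(t[:2]-TS)*1e3,t[2],s["contact_force"],np.degrees(np.arctan2(R[1,0],R[0,0])))
E
```

```text
st [-58.9899  -0.333 ] 0.04227043662349808 [-0.7296 -0.1739 -3.9683] 0.9707641327031002
```

Free motion so far; about 9 mm is left. Approaching in 1 mm steps.

apply_moves --pt "1 2 0 0 0 0 0" --pt "1 2 0 0 0 0 0" --pt "1 1 0 0 0 0 0" --pt "1 0 0 0 0 0 0"

```text
time: 18.9
tool_pos: [0.4863, 0.1963, 0.0424]
tool_rot: [-0.707, 0.707, 0.006, -0.006]
contact_force: [0.1, 0.8, -3.4]
gripper_width: 0.573
```

apply_moves --pt "1 1 0 0 0 0 0" --pt "1 1 0 0 0 0 0" --pt "1 0 0 0 0 0 0"

```text
time: 19.2
tool_pos: [0.4882, 0.1964, 0.0423]
tool_rot: [0.707, -0.707, -0.006, 0.006]
contact_force: [0.1, -0.2, -3.9]
gripper_width: 0.575
```

apply_moves --pt "1 1 0 0 0 0 0" --pt "1 0 0 0 0 0 0"

```text
time: 19.4
tool_pos: [0.4892, 0.1964, 0.0423]
tool_rot: [-0.707, 0.707, 0.006, -0.006]
contact_force: [-0.1, -0.1, -3.6]
gripper_width: 0.572
```

apply_moves --pt "1 1 0 0 0 0 0" --pt "1 0 0 0 0 0 0"

```text
time: 19.6
tool_pos: [0.4894, 0.1963, 0.0421]
tool_rot: [-0.707, 0.707, 0.005, -0.007]
contact_force: [-2.6, -0.4, -1.3]
gripper_width: 0.572
```

apply_moves --pt "1 1 0 0 0 0 0" --pt "1 0 0 0 0 0 0"

```text
time: 19.8
tool_pos: [0.4894, 0.1963, 0.0419]
tool_rot: [-0.707, 0.707, 0.005, -0.008]
contact_force: [-8.2, -1.6, 2.6]
gripper_width: 0.576
```

apply_moves --pt "1 1 0 0 0 0 0" --pt "1 0 0 0 0 0 0"

```text
time: 20.0
tool_pos: [0.4894, 0.1963, 0.0418]
tool_rot: [-0.707, 0.707, 0.004, -0.009]
contact_force: [-13.5, -1.3, 5.4]
gripper_width: 0.573
```

Back stop met at the predicted place (TCP stand x about -50.6). Easing off, then releasing.

apply_moves --pt "1 -1 0 0 0 0 0" --pt "1 -1 0 0 0 0 0" --pt "1 0 0 0 0 0 0"

```text
time: 20.3
tool_pos: [0.4894, 0.1964, 0.042]
tool_rot: [-0.707, 0.707, 0.005, -0.007]
contact_force: [-5.3, -0.5, -1.2]
gripper_width: 0.574
```

apply_moves --pt "0.2 0 0 0 0 0 0" --pt "-0.3 0 0 0 0 0 0" --pt "-1 0 0 0 0 0 0" --pt "-1 0 0 0 0 0 0" --pt "-1 0 0 0 0 0 0" --pt "-1 0 0 0 0 0 0"

```text
time: 20.9
tool_pos: [0.4906, 0.1964, 0.0427]
tool_rot: [0.707, -0.707, -0.006, 0.006]
contact_force: [0.2, 0.1, 0.0]
gripper_width: 1.003
```

apply_moves --pt "-1 0 -20 0 0 0 0" --pt "-1 0 -40 0 0 0 0" --pt "-1 -15 -20 0 0 0 0" --pt "-1 -15 0 0 0 0 0" --pt "-1 0 0 0 0 0 0" --pt "-1 0 0 0 0 0 0"

```text
time: 21.5
tool_pos: [0.46, 0.1958, 0.122]
tool_rot: [-0.707, 0.707, 0.006, -0.006]
contact_force: [-0.5, 0.7, 0.1]
gripper_width: 1.008
```

```bash
python3 - <<'E'
from h import *
s,R,t=tool();a=manip.grab_frame("wrist");np.savez("w7.npz",R=R,t=t);print(t,R[:,0],s["contact_force"])
P=lambda *p:(ww2px(R,t,st(*p))/.64).round(1)
print("drive rear top",P(-95,25,48),P(-95,-25,48),"at jaw",P(5,25,48),P(5,-25,48),"jaw bottom",P(13,20,70),P(13,-20,70),"plate",P(0,60,8),P(0,-60,8))
cv2.imwrite("pics/w7.png",cv2.resize(a,(800,600),interpolation=cv2.INTER_CUBIC))
E
```

```text
[0.46   0.1958 0.122 ] [0.9999 0.0171 0.0001] [-0.4596  0.7071  0.1486]
drive rear top [446.4 299.6] [347.2 299.6] at jaw [439.7 461.4] [354.  461.5] jaw bottom [433.9 502.1] [359.7 502.2] plate [486.3 413.6] [307.3 413.7]
```

View pics/w7.png

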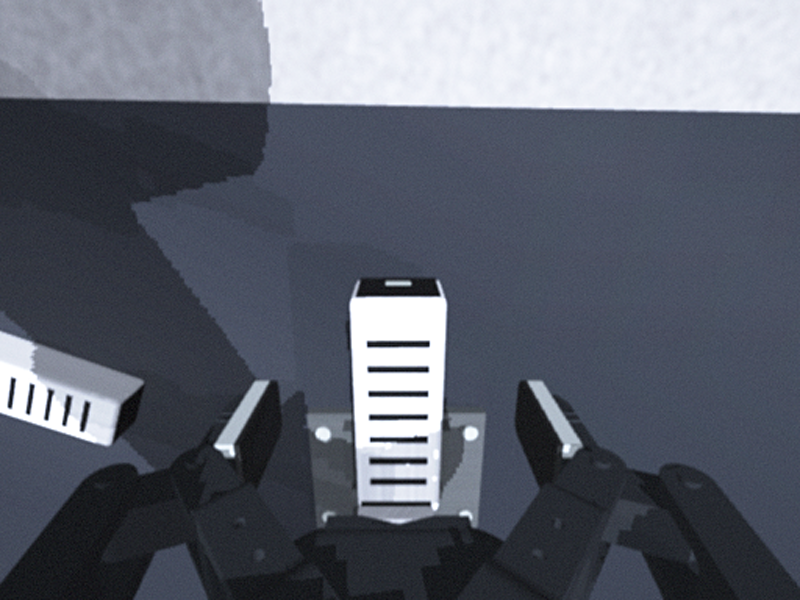

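The drive sits as predicted: columns 350-446 (347-446 predicted), rear edge row 297 (299.6 predicted), straight under the raised jaw. Now locating the tab from the earlier frames.

```bash
python3 - <<'E'
from h import *
for f,c in(("w2",[(519,310),(576,310),(548,290),(548,331)]),("w3",[(538,315),(599,315),(569,293),(569,339)])):
    d=np.load(f+".npz");R,t=d["R"],d["t"]
    w=np.array([wpx2w(R,t,np.array(p)*.64,.167) for p in c]);s_=np.array([RS.T@(p[:2]-TS)*1e3 for p in w]);print(s_.round(1),s_[:2,1].mean(),s_[2:,0].mean())
plan(st(62,92,235),0.93)
E
```

```text
[[ 62.7  73.1]
 [ 62.7 105.4]
 [ 50.8  88.1]
 [ 75.6  91.1]] 89.27273214639189 63.22019142006779
[[ 62.7  73.6]
 [ 62.7 105.8]
 [ 50.4  88.3]
 [ 76.5  91.8]] 89.66813099325765 63.48856651366613
shift mm [ 141.866  -113.2664   92.3219] rotvec deg [ 0.0113  0.0393 -0.0218] shift in target axes [ 141.8457 -113.1942   92.4416]
```

apply_moves --pt "0 0 -40 0 0 0 0" --pt "1 0 -40 0 0 0 0" --pt "1 0 -33 0 0 0 0" --pt "1 0 0 46 0 0 0" --pt "1 0 0 46 0 0 0" --pt "1 40 0 0 0 0 0" --pt "1 40 0 0 0 0 0" --pt "1 40 0 0 0 0 0" --pt "1 22 0 0 0 0 0" --pt "1 0 0 0 0 0 0" --pt "1 0 0 0 0 0 0"

```text
time: 22.65
tool_pos: [0.6006, 0.29, 0.2338]
tool_rot: [-0.707, 0.707, 0.005, -0.007]
contact_force: [-0.3, 0.4, 0.6]
gripper_width: 0.001
```

```bash
python3 - <<'E'
from h import *
print(manip.state()["gripper_width"]);plan(st(63,92,192),0.93)
E
```

```text
0.001463012446152774
shift mm [ 0.9932 41.8257  0.4814] rotvec deg [ 0.0359  0.0109 -0.1339] shift in target axes [ 0.8953 41.8282  0.4554]
```

apply_moves --pt "1 1 15 0 0 0 0" --pt "1 0 15 0 0 0 0" --pt "1 0 9 0 0 0 0" --pt "1 0 3 0 0 0 0" --pt "1 0 0 0 0 0 0" --pt "1 0 0 0 0 0 0"

```text
time: 23.25
tool_pos: [0.6016, 0.2904, 0.1938]
tool_rot: [0.707, -0.707, -0.006, 0.006]
contact_force: [1.2, 0.3, 0.5]
gripper_width: 0.001
```

apply_moves --pt "1 0 2 0 0 0 0" --pt "1 0 2 0 0 0 0" --pt "1 0 2 0 0 0 0" --pt "1 0 2 0 0 0 0" --pt "1 0 2 0 0 0 0" --pt "1 0 0 0 0 0 0"

```text
time: 23.85
tool_pos: [0.6016, 0.2906, 0.1838]
tool_rot: [0.707, -0.707, -0.006, 0.006]
contact_force: [-0.4, 1.1, 3.3]
gripper_width: 0.002
```

apply_moves --pt "1 0 2 0 0 0 0" --pt "1 0 2 0 0 0 0" --pt "1 0 2 0 0 0 0" --pt "1 0 1 0 0 0 0" --pt "1 0 0 0 0 0 0"

```text
time: 24.35
tool_pos: [0.6015, 0.2901, 0.1756]
tool_rot: [-0.707, 0.707, 0.006, -0.006]
contact_force: [-0.4, 0.1, 0.7]
gripper_width: -0.001
```

apply_moves --pt "1 0 1 0 0 0 0" --pt "1 0 1 0 0 0 0" --pt "1 0 0 0 0 0 0"

```text
time: 24.65
tool_pos: [0.6015, 0.2901, 0.174]
tool_rot: [-0.707, 0.707, 0.006, -0.006]
contact_force: [1.0, 1.5, 1.8]
gripper_width: -0.001
```

apply_moves --pt "1 0 0.7 0 0 0 0" --pt "1 0 0 0 0 0 0" --pt "1 0 0 0 0 0 0" --pt "1 0 0 0 0 0 0" --pt "1 0 0 0 0 0 0" --pt "1 0 0 0 0 0 0"

```text
time: 25.25
tool_pos: [0.6015, 0.2902, 0.1736]
tool_rot: [-0.707, 0.707, 0.006, -0.006]
contact_force: [-0.3, -0.1, 1.4]
gripper_width: -0.0
```

```bash
python3 - <<'E'
from h import *
s,R,t=tool();a=manip.grab_frame("wrist");np.savez("w8.npz",R=R,t=t);print(t,s["contact_force"])
P=lambda *p:(ww2px(R,t,st(*p))/.64).round(1)
for r in (18,37,40):print(r,"jaw top",P(13,20,42+r),P(13,-20,42+r),"grip front",P(57,19,222+r),P(57,-19,222+r),P(73,19,222+r))
cv2.imwrite("pics/w8.png",cv2.resize(a,(800,600),interpolation=cv2.INTER_CUBIC))
E
```

```text
[0.6015 0.2902 0.1736] [-0.2827 -0.07    1.3979]
18 jaw top [269.7 218.3] [199.  218.3] grip front [ 13.3 587.8] [-186.8  588.2] [ 37.1 644.3]
37 jaw top [259.1 223.6] [182.6 223.5] grip front [-99.8 715.5] [-359.2  716.1] [-60.6 777.2]
40 jaw top [257.3 224.5] [179.8 224.5] grip front [-124.1  742.9] [-396.2  743.5] [-81. 805.]
```

View pics/w8.png

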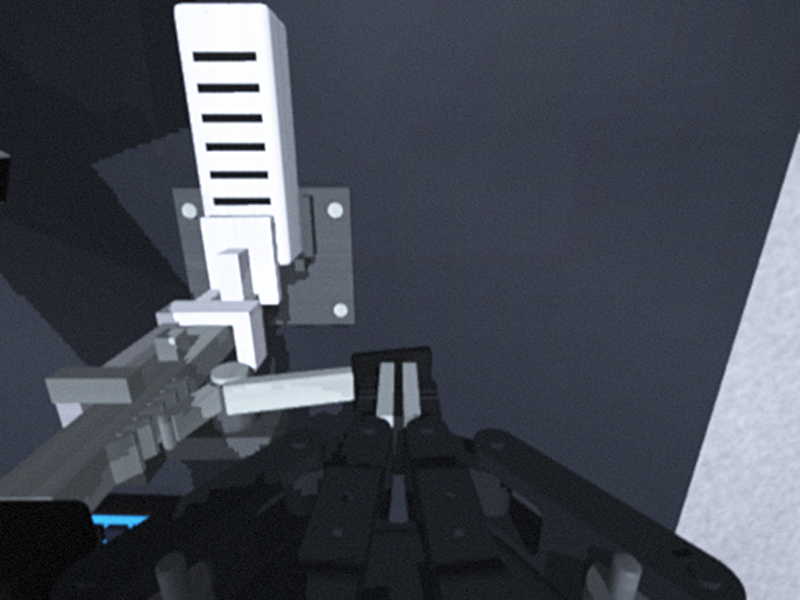

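The jaw's front edge is at columns 202-273, row 217, which matches rail 18 mm (199-270, 218). It has sunk onto the drive. Releasing the tab.

apply_moves --pt "1 0 -3 0 0 0 0" --pt "1 0 -4 0 0 0 0" --pt "1 0 -6 0 0 0 0" --pt "1 0 -15 0 0 0 0" --pt "1 0 -30 0 0 0 0" --pt "1 0 -40 0 0 0 0" --pt "1 -30 -40 0 0 0 0" --pt "1 -40 0 0 0 0 0" --pt "1 -40 0 0 0 0 0" --pt "1 0 0 -30 0 0 0" --pt "1 0 0 -30 0 0 0" --pt "1 0 0 0 0 0 0" --pt "1 0 0 0 0 0 0"

```text
time: 26.6
tool_pos: [0.4927, 0.2283, 0.3128]
tool_rot: [0.707, -0.707, -0.006, 0.005]
contact_force: [-0.6, 0.3, 1.0]
gripper_width: 0.003
```

```bash
python3 - <<'E'
from h import *
s,R,t=tool();a=manip.grab_frame("wrist");print(t,s["contact_force"])
P=lambda *p:(ww2px(R,t,st(*p))/.64).round(1)
print("jaw18",P(13,20,60),P(13,-20,60),"drive rear",P(-95,25,48),P(-95,-25,48),"tab0",P(50,106,167),P(76,73,167),"tab pressed",P(50,106,155),P(76,73,157),"grip ",P(57,19,240),P(73,-19,240))
cv2.imwrite("pics/w9.png",cv2.resize(a,(800,600),interpolation=cv2.INTER_CUBIC))
E
```

```text
[0.4927 0.2283 0.3128] [-0.5822  0.2765  1.0305]
jaw18 [384.3 311.2] [343.1 311.3] drive rear [388.8 196. ] [334.1 196.1] tab0 [494.6 407.3] [449.6 436.1] tab pressed [491.2 398.5] [448.1 428.1] grip  [375.2 488.5] [313.1 509.6]
```

```bash
python3 - <<'E'
from h import *
g=cv2.cvtColor(cv2.imread("pics/w9.png"),cv2.COLOR_BGR2GRAY).astype(int)
print("tab col 460-485 rows 380-450",list(zip(range(384,452,3),g[:,460:485].mean(1)[384:452:3].round().astype(int))))
print("tab row 415-425, cols",list(zip(range(430,512,3),g[412:425].mean(0)[430:512:3].round().astype(int))))
print("rear rows",list(zip(range(184,206,2),g[184:206:2,345:380].mean(1).round().astype(int))))
print("rear cols",[(c,int(g[205:215,c].mean())) for c in list(range(326,342,2))+list(range(382,396,2))])
manip.job_done()
E
```

```text
tab col 460-485 rows 380-450 [(384, np.int64(76)), (387, np.int64(76)), (390, np.int64(75)), (393, np.int64(75)), (396, np.int64(76)), (399, np.int64(76)), (402, np.int64(53)), (405, np.int64(40)), (408, np.int64(44)), (411, np.int64(42)), (414, np.int64(43)), (417, np.int64(44)), (420, np.int64(43)), (423, np.int64(42)), (426, np.int64(42)), (429, np.int64(39)), (432, np.int64(45)), (435, np.int64(62)), (438, np.int64(46)), (441, np.int64(34)), (444, np.int64(36)), (447, np.int64(36)), (450, np.int64(38))]
tab row 415-425, cols [(430, np.int64(42)), (433, np.int64(42)), (436, np.int64(44)), (439, np.int64(38)), (442, np.int64(168)), (445, np.int64(229)), (448, np.int64(247)), (451, np.int64(221)), (454, np.int64(37)), (457, np.int64(41)), (460, np.int64(42)), (463, np.int64(41)), (466, np.int64(42)), (469, np.int64(43)), (472, np.int64(43)), (475, np.int64(42)), (478, np.int64(44)), (481, np.int64(42)), (484, np.int64(43)), (487, np.int64(42)), (490, np.int64(45)), (493, np.int64(76)), (496, np.int64(75)), (499, np.int64(75)), (502, np.int64(75)), (505, np.int64(75)), (508, np.int64(75)), (511, np.int64(76))]
rear rows [(184, np.int64(76)), (186, np.int64(74)), (188, np.int64(74)), (190, np.int64(70)), (192, np.int64(60)), (194, np.int64(70)), (196, np.int64(237)), (198, np.int64(255)), (200, np.int64(255)), (202, np.int64(255)), (204, np.int64(255))]
rear cols [(326, 72), (328, 71), (330, 71), (332, 71), (334, 52), (336, 168), (338, 255), (340, 255), (382, 255), (384, 255), (386, 255), (388, 255), (390, 222), (392, 97), (394, 74)]
the job is handed in; nothing more can be done
```

The job is handed in; no verdict is reported. As far as I could check, the drive is clamped in the holder.

- **Rail:** it started one notch up, not at 0, so my pull met the end stop. The most I pulled with was about 26 N at the wrist, under the 35 N limit. I eased it back and let go. The wrist picture then matched 40 mm, the top notch.
- **Drive:** I took the middle-sized box by its rear part, laid it on the tongue and slid it in until it touched the back stop, with about 13 N at most. I eased off and let go. In the last frame its rear edge is at row 195–196 (196.0 predicted), about 1–2 mm off the middle and straight.
- **Tab and jaw:** I pressed the tab about 12 mm down with roughly 3 N. A picture with it held down showed the jaw on the drive, matching rail 18 mm.
- **Release:** the tab's front edge reads row 402. That lies between the predictions for rest (407) and pressed (398.5), which fits the pawl resting partway on a tooth flank. This check is not sharp, so whether the pawl is below the 0.11 rad limit is not firmly confirmed.

At hand-in the gripper was clear of everything, with wrist force around 1 N, at about 27 s of the 72 s allowed. My last picture could not be viewed because the limit of 12 was reached, so I checked it by pixel values only. I did not measure the mouse and mug again; the arm passed well clear of both.

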